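# Clamp a thin print lightly in the holding clamp

## Task

Take the thin printed tower that stands near the holding clamp (not the one at the back of the bench) and stand it upright on its foot in the clamp, broad side against the fixed jaw, and slide the moving jaw up to it until the jaw's sprung pad is pushed about half way back, so that the print is held upright. Be gentle: the print is brittle, so set it down softly (no pressing) and never drive the sprung pad against its stop. Leave the glue stick and the lattice cube where they stand.

Things in the scene. Friction and masses are not known exactly. Their poses are not given: they have to be found in the camera images.
- tower_centre (a point): Centre of the thin green printed tower (a slim panel with round holes standing on a foot; loose, about 50 g): 10 mm thick along its own x, 36 mm broad along its own y, 73 mm high (own z up), with a foot 14 x 50 mm and 3 mm thick. This point is on its middle axis 36.5 mm above its underside. Either way round will do. Brittle: it bears 30 N on its foot, 9 N from the pad.
- seat (a point): On the upper face of the clamp's base, 12 mm above the bench: where the middle of the tower's underside comes when it stands centred against the fixed jaw. x axis along the slide, from the moving jaw towards the fixed jaw; y across; z up. The fixed jaw's flat upright face (30 mm wide, from 8 to 40 mm above the base) lies 5 mm beyond this point in +x.
- clamp: The holding clamp, fixed to the bench: aluminium base 180 mm long (own x, along the slide), 70 mm wide, 12 mm thick; a fixed jaw at its +x end (block 34 mm wide, top 54 mm above the bench, rubber face) and a moving jaw with a black handle at its -x end. Origin on the bench, 65 mm behind (-x) the seat point; axes like the seat's.
- jaw (a joint): Position of the moving jaw in m: 0 = fully open, grows to 0.05 as it slides towards the fixed jaw. At 0 with the pad out, the free gap between the two faces is 55 mm. It takes about 9 N to slide and stays where it is left. The jaw is an aluminium block 40 x 34 mm, 43 mm high, with an upright black handle on it.
- handle (a point): Grip point of the moving jaw's upright black handle, which is 20 mm thick along the slide and 26 mm across; its top is 16 mm above this point, the jaw block's top 25 mm below. The point is 49 mm behind (-x of the seat frame) the front face of the pad when the pad is fully out. Moves with the jaw; axes like the seat's.
- pad (a joint): How far in m the sprung rubber pad on the front of the moving jaw is pushed back: 0 = fully out, 0.014 = against its stop; spring 0.5 N per mm, no preload. Aim for 0.007.
- pad_face (a point): Middle of the front face of the sprung pad (30 mm wide, 32 mm high, face from 8 to 40 mm above the base, like the fixed jaw's). Axes like the seat's.
- glue_stick: Standing glue stick, 29 mm in diameter, 96 mm high, loose; origin at the centre of its underside. Near the clamp (another stands at the back of the bench). To be left alone.
- lattice: Printed lattice cube, 37 mm, loose; origin at the centre of its underside. To be left alone.
Mind the look-alikes: they are no part of the job. Of the things like the part that bears tower_centre, leave any that is red or white; of the rest the larger one is meant.

How it is judged:
By the outcome, as a careful person would: the job done as asked, in the order asked, and still so for the second after the job is handed in, with the robot touching nothing.
It also fails if it takes over 53 s, if anything falls off the work surface, if the arm or the gripper's body presses on something with over 40 N, if the wrist force passes 120 N, or if a joint passes its speed limit or range.

## Robot

A 7-joint arm with a two-finger parallel gripper is mounted at the origin on a cart in front of the work surface, level with it; the furniture and walls round the work are solid. World frame = base frame: x ahead of the robot, y to its left, z up, the work surface at z = 0. Lengths are in m, angles in degrees, forces in N, time in s.
With the tool pointing down it reaches from about 0.425 to 0.875 m from the base axis. Payload 4.7 kg.
Tool frame: the origin (TCP) lies midway between the tips of the shut fingers; the grasp point (between the pads) lies 19 mm behind it; z points along the fingers, y is the line along which they close (so a half turn about z gives the same grasp; the last joint's range is limited). The gripper opens to 87 mm and grips with 3 to 60 N. Pads are 19 mm wide; open, the fingers measure 117 mm over their backs; the gripper's body (75 mm by 190 mm) begins 51 mm behind the grasp point.
Start: joints at [-73.791, 18.392, -4.016, 83.108, 1.295, 78.541, -3.26], TCP at [0.173, 0.627, 0.223] pointing down, gripper open.
Joint ranges: [-163.93, 163.93], [-17.29, 119.83], [-79.2, 71.16], [3.27, 140.29], [-89.18, 269.18], [5.43, 117.66], [-154.24, 154.24]. Speed limits (degrees/s): [147.25, 147.25, 180, 180, 180, 180, 180].

## Interface

Orientations are given as [roll, pitch, yaw] about the fixed x, y, z axes, in that order (R = Rz(yaw) Ry(pitch) Rx(roll)).
In Python, from cell import env, viewer, boxes_of, masks_of gives the robot as it stands. The module is installed in compiled form; this text tells all that it offers.
- The arm moves only by the tool apply_moves, never from a script. Its argument "moves" is a list of rows, each a list of 7 numbers: the shift along the tool's x, y, z scaled (see below), then the turn, a rotation vector about the tool's x, y, z scaled (see below), then the opening, from 0 (shut) to 1 (fully open). A call has 1 to 20 rows; each row is the pose to reach, as a shift and turn from the pose commanded when the call began, along the tool's axes at that moment; what a row does not reach only later rows make up. The controller multiplies each number of a shift by 0.2 m and each number of a turn by 1.5 rad. A row lasts 1/10 s, in which the tool goes at most 50 mm and 8.59 degrees, less where a joint would pass 70% of its speed; a pose out of reach is approached as far as the arm can. A call with a number of a shift or a turn outside -1 to 1 is refused whole. A call with a gripper value outside its range is refused whole. The fingers move at their own pace and stop on an object; "grip_force" is the grip in N (left out, the last holds). Time passes only in rows, so rows that repeat a pose let the fingers close. It gives the time, the measured TCP pose, the force, the opening and the grip force at its end, in the units of the state.
- env.get_obs(): the state, without advancing time (a new reading comes with each control period).
- viewer.read_camera(name): name is "scene" or "top" or "wrist"; returns the picture (480x640x3 uint8, red, green, blue); there is no depth.
- viewer.get_calibration(name): a dict with "fov_y" (degrees; the focal length in pixels is half the picture's height over the tangent of half this angle, whatever the lens; pixels are square), "cx", "cy" (the principal point, pixels), "position" and "orientation" of the camera in the world. Camera axes: x right, y up, looking along -z (the intrinsics and any distortion apply to the point x, -y, -z); pixel columns grow to the right and rows downward; lengths in m; the calibration is good to about 2 mm. A picture is of the moment at which its call begins: read the wrist's pose just before it. get_calibration takes no time and is no camera call; for the wrist camera it gives the pose at the moment of the call.
- env.sign_off(): hands the job in; it is judged then, once.
Trained networks look in the newest picture that a camera, given by its name, has taken for a name from the list of things; names that differ only in an ending like _2 or _b are one class to them, and where a whole thing is asked for, a point or a joint stands for the part that bears it (a point fixed in the world has none). Each returns a list of dicts, best first, with "conf" (0 to 1); they miss things now and then, are a little off and sometimes report something else, mostly with a low value. They report only what shows in the picture. A call takes as long as a camera call. They do not tell look-alikes from the thing itself.
- boxes_of(camera, target): "location" ([column, row] in pixels, amid what is visible of it).
- masks_of(camera, target): "pixels" (480x640 bool, what is visible of it) and "location" ([column, row] in pixels, amid what is visible of it).
The state is a dict: "time_s": time; "qpos": joint angles; "joint_velocities": joint speeds; "effort": joint torques, N m; "tool_pos": TCP position; "tool_rot": TCP orientation; "force": force on the tool from outside, world axes, zero at the start; "wrist_torque": the same for the moment, N m; "grip_width": finger opening in m; "grasp_force": force on a finger pad.
Only numpy, scipy, OpenCV 4.12 (cv2) and the standard library are available. Lean on these libraries where they do the work, as an engineer would, in place of code of your own. Each camera call takes 0.05 s, during which the arm holds its last target. There are 200 camera calls.

## Working session

There is one attempt and no reset: what is moved stays moved. The work goes in short steps, Python scripts to look and compute and a tool call to move; the robot and the scene stay as the last step left them, time stands still between calls to the robot, and variables do not carry over. Pictures are saved under pics/ and viewed, at most 10 in all, crops included, and the job is handed in when it is done.

Besides the shell and the picture viewer there is one more tool, called in YAML: its name, and indented under it one key for each argument. apply_moves: Moves the arm, as the interface text tells. Shifts and turns lie within -1 to 1; 1 stands for 0.2 m of shift or 1.5 rad of turn. Its arguments: {"type":"object","properties":{"moves":{"type":"array","items":{"type":"array","items":{"type":"number","minimum":-1,"maximum":1}}},"grip_force":{"type":"number"}},"required":["moves"]}

```bash
mkdir -p pics; cat > h.py <<'E'
import numpy as np, cv2
from cell import env, viewer, boxes_of, masks_of
from scipy.spatial.transform import Rotation as R
def cal(n):
    c=viewer.get_calibration(n); return c
def shot(n,f):
    im=viewer.read_camera(n); cv2.imwrite(f,im[:,:,::-1]); return im
def rot(o):
    o=np.array(o,float)
    if o.shape==(3,3): return o
    if o.size==3: return R.from_euler('xyz',o,degrees=True).as_matrix()
    raise ValueError(o)
def ray(c,px):
    f=240/np.tan(np.radians(c['fov_y'])/2)
    d=np.array([(px[0]-c['cx'])/f,-(px[1]-c['cy'])/f,-1.])
    return np.array(c['position']),rot(c['orientation'])@d
def atz(c,px,z):
    p,d=ray(c,px); return p+d*(z-p[2])/d[2]
def proj(c,X):
    f=240/np.tan(np.radians(c['fov_y'])/2)
    v=(np.atleast_2d(X)-np.array(c['position']))@rot(c['orientation'])
    return np.c_[c['cx']+f*v[:,0]/-v[:,2], c['cy']-f*v[:,1]/-v[:,2]]
E
python3 - <<'E'
from h import *
print(env.get_obs())
a=shot('scene','pics/s.png')
b=shot('top','pics/t.png')
for n in ('scene','top'):
    print(cal(n))
    for t in ('tower_centre','clamp','handle','glue_stick','lattice','pad_face'):
        print(n,t,[(np.round(d['location']),round(d['conf'],2)) for d in boxes_of(n,t)])
E
```

```text
{'time_s': 0.0, 'qpos': array([-73.79079686,  18.43775726,  -4.01558919,  83.17315219,
         1.29459297,  78.54015519,  -3.25863126]), 'joint_velocities': array([-0.03706187,  0.09024995,  0.09690764,  0.0930184 ,  0.06718176,
       -0.03795352, -0.0911079 ]), 'effort': array([-3.12460297e-04, -4.91297972e+01, -4.04061517e-01, -3.12534606e+01,
       -6.38783653e-02,  4.35095094e-02,  1.62607830e-04]), 'tool_pos': array([0.17252942, 0.626129  , 0.2214916 ]), 'tool_rot': array([-1.79894152e+02,  5.23529161e-03,  1.64601855e+02]), 'force': array([ 0.27801367, -0.01084199,  0.49307284]), 'wrist_torque': array([-0.02495176,  0.04212457,  0.00094613]), 'grasp_force': 0.0, 'grip_width': 0.08725858724863027}
{'fov_y': 45.30424360220574, 'cx': 324.224076692589, 'cy': 243.47492351748429, 'position': array([-0.39584508,  0.95657632,  0.61835664]), 'orientation': array([ 6.44593524e+01, -8.09873713e-02, -1.21312929e+02])}
scene tower_centre [(array([327., 288.]), 0.92), (array([205., 320.]), 0.83), (array([291., 305.]), 0.64)]
scene clamp [(array([372., 268.]), 0.85)]
scene handle [(array([376., 263.]), 0.67)]
scene glue_stick [(array([440., 250.]), 0.69)]
scene lattice [(array([395., 247.]), 0.57)]
scene pad_face []
{'fov_y': 54.95012381854339, 'cx': 316.39830445309013, 'cy': 233.92780280668407, 'position': array([0.35225394, 0.39404177, 1.05361544]), 'orientation': array([ 1.15534589e+01,  8.86930429e-02, -8.94978207e+01])}
top tower_centre [(array([264., 281.]), 0.67), (array([226., 278.]), 0.59), (array([194., 271.]), 0.54), (array([305., 275.]), 0.52)]
top clamp [(array([370., 245.]), 0.88)]
top handle [(array([368., 249.]), 0.7), (array([374., 250.]), 0.62), (array([441., 282.]), 0.46)]
top glue_stick [(array([440., 282.]), 0.85)]
top lattice [(array([421., 219.]), 0.94), (array([374., 249.]), 0.16)]
top pad_face [(array([373., 250.]), 0.54)]
```

View pics/s.png

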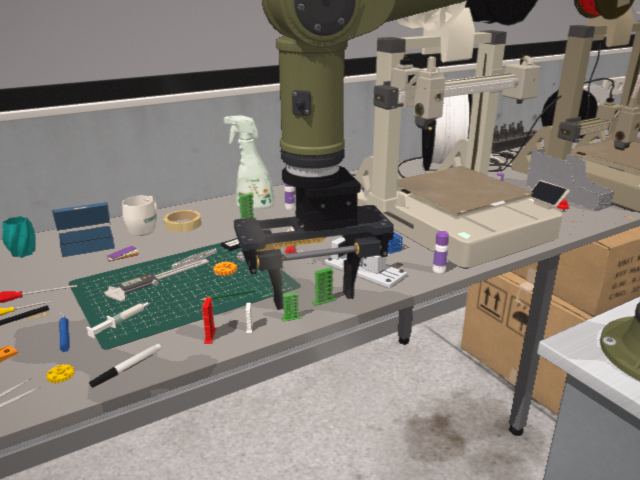

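View pics/t.png

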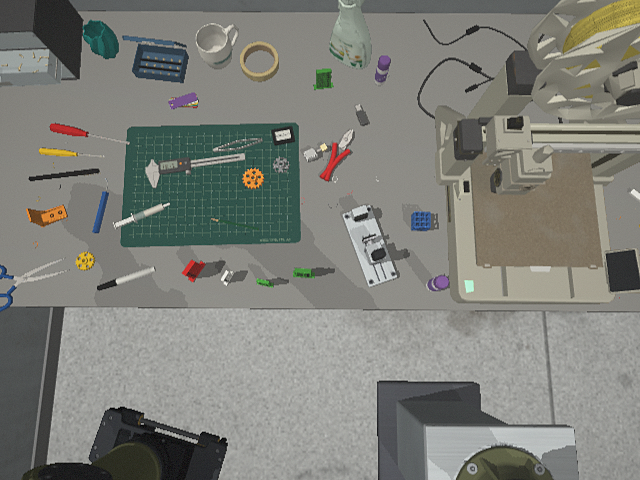

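The scene picture shows the larger green tower at (325,285), the smaller at (291,305), and the clamp behind it at (370,265). In the top picture the larger tower is at (304,272). The clamp runs from (357,207) at the fixed jaw to (380,285).

```bash
python3 - <<'E'
from h import *
im=cv2.imread('pics/t.png')
cv2.imwrite('pics/tc.png',cv2.resize(im[190:300,250:410],None,fx=5,fy=5,interpolation=cv2.INTER_CUBIC))
c=cal('top')
viewer.read_camera('top')
for t in ('tower_centre','clamp'):
    for d in masks_of('top',t):
        m=d['pixels'].astype(np.uint8); r=cv2.minAreaRect(cv2.findNonZero(m)); 
        bx=cv2.boxPoints(r)
        print(t,d['conf'],d['location'],m.sum()); print(np.round(bx,1).tolist(), [np.round(atz(c,p,0.006)[:2],4).tolist() for p in bx])
print(cal('wrist'))
E
```

```text
tower_centre 0.67 [301.0, 274.8] 169
[[292.5, 275.8999938964844], [293.20001220703125, 267.20001220703125], [313.6000061035156, 268.79998779296875], [312.8999938964844, 277.5]] [[0.4685, 0.4509], [0.4883, 0.4498], [0.4851, 0.4033], [0.4653, 0.4046]]
tower_centre 0.65 [196.0, 269.4] 299
[[180.5, 273.70001220703125], [192.8000030517578, 255.1999969482422], [205.3000030517578, 263.5], [193.0, 282.0]] [[0.4713, 0.7062], [0.5141, 0.6808], [0.4951, 0.6511], [0.4527, 0.6766]]
tower_centre 0.44 [224.8, 277.0] 114
[[218.6999969482422, 278.0], [227.0, 267.0], [234.5, 272.6000061035156], [226.1999969482422, 283.70001220703125]] [[0.4622, 0.6187], [0.4876, 0.6011], [0.4748, 0.5833], [0.4495, 0.601]]
clamp 0.71 [369.5, 243.3] 2354
[[341.29998779296875, 212.5], [370.29998779296875, 202.0], [397.3999938964844, 276.5], [368.3999938964844, 287.0]] [[0.618, 0.3398], [0.644, 0.2716], [0.4692, 0.2126], [0.4447, 0.2788]]
{'fov_y': 66.6132364256496, 'cx': 322.20178572603675, 'cy': 240.73731004184495, 'position': array([0.10518947, 0.64531742, 0.38435709]), 'orientation': array([-1.44489117e+01,  5.52303521e-02,  7.45750288e+01])}
```

View pics/tc.png

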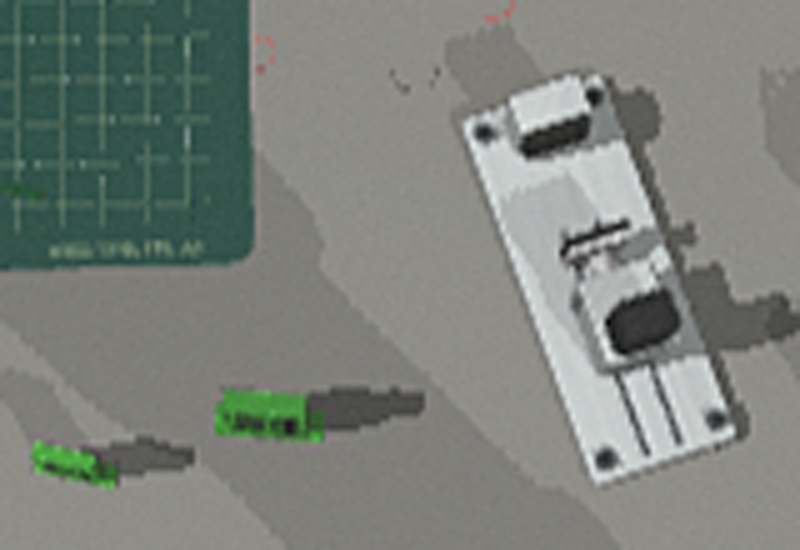

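The crop shows the larger tower at (270,412), broad side nearly along world y. The clamp's fixed jaw is at (555,120) with its face towards the bottom, and the moving jaw's handle at (645,320) looks open.

```bash
cat >> h.py <<'E'
def go(p,yaw,p0=None,r0=None):
    "row for a target TCP position and yaw (tool straight down)"
    o=env.get_obs(); p0=o['tool_pos'] if p0 is None else np.array(p0)
    M=rot(o['tool_rot'] if r0 is None else r0); T=rot([180,0,yaw])
    print('t',round(o['time_s'],2),'from',np.round(o['tool_pos'],4),np.round(o['tool_rot'],2),'row',np.round(M.T@(np.array(p)-p0)/.2,4),np.round(R.from_matrix(M.T@T).as_rotvec()/1.5,4))
E
python3 - <<'E'
from h import *
go([.474,.427,.20],86)
E
```

```text
t 0.85 from [0.1726 0.6267 0.2226] [179.99   0.   164.6 ] row [-1.7178 -0.5625  0.1131] [ 1.000e-04 -0.000e+00  9.146e-01]
```

apply_moves:
  moves:
    - [-0.86,-0.28,0,0,0,0.457,1]
    - [-0.86,-0.28,0,0,0,0.457,1]
    - [-0.86,-0.28,0,0,0,0.457,1]
    - [-0.86,-0.28,0,0,0,0.457,1]
    - [-0.86,-0.28,0,0,0,0.457,1]
    - [-0.86,-0.28,0,0,0,0.457,1]

```text
time_s: 1.45
tool_pos: [0.3249, 0.5262, 0.2228]
tool_rot: [180.0, -0.0, 125.2]
force: [-0.9, -0.8, -0.9]
grip_width: 0.087
grasp_force: 0.0
```

```bash
python3 - <<'E'
from h import *
go([.474,.427,.20],86)
E
```

```text
t 1.45 from [0.3249 0.5262 0.2228] [ 1.7998e+02 -1.0000e-02  1.2516e+02] row [-0.8351  0.3239  0.114 ] [ 2.000e-04 -2.000e-04  4.556e-01]
```

apply_moves:
  moves:
    - [-0.835,0.324,0.114,0,0,0.456,1]
    - [-0.835,0.324,0.114,0,0,0.456,1]
    - [-0.835,0.324,0.114,0,0,0.456,1]
    - [-0.835,0.324,0.114,0,0,0.456,1]
    - [-0.835,0.324,0.114,0,0,0.456,1]
    - [-0.835,0.324,0.114,0,0,0.456,1]
    - [-0.835,0.324,0.114,0,0,0.456,1]

```text
time_s: 2.15
tool_pos: [0.4714, 0.43, 0.1997]
tool_rot: [-179.9, -0.0, 86.5]
force: [-0.4, -0.0, -0.9]
grip_width: 0.087
grasp_force: 0.0
```

```bash
python3 - <<'E'
from h import *
print(env.get_obs()['tool_pos'])
c=cal('wrist'); im=shot('wrist','pics/w1.png'); print(c)
for t in ('tower_centre','clamp','handle'):
    for d in masks_of('wrist',t):
        m=d['pixels'].astype(np.uint8); r=cv2.minAreaRect(cv2.findNonZero(m)); bx=cv2.boxPoints(r)
        print(t,d['conf'],d['location'],m.sum(),np.round(bx,1).tolist())
        for z in (0,.003,.012,.073): print(z,[np.round(atz(c,p,z)[:2],4).tolist() for p in bx])
E
```

```text
[0.47137179 0.43004097 0.19967715]
{'fov_y': 66.6132364256496, 'cx': 322.20178572603675, 'cy': 240.73731004184495, 'position': array([0.47370922, 0.49833006, 0.36148289]), 'orientation': array([-14.47352831,   0.07767543,  -3.51978772])}
tower_centre 0.8 [293.0, 128.4] 600 [[284.1000061035156, 148.39999389648438], [289.6000061035156, 107.30000305175781], [304.8999938964844, 109.30000305175781], [299.3999938964844, 150.5]]
0 [[0.4367, 0.4988], [0.445, 0.5356], [0.4591, 0.5329], [0.4511, 0.496]]
0.003 [[0.437, 0.4988], [0.4453, 0.5353], [0.4592, 0.5326], [0.4513, 0.496]]
0.012 [[0.4379, 0.4988], [0.446, 0.5343], [0.4596, 0.5318], [0.4519, 0.4961]]
0.073 [[0.4441, 0.4987], [0.4508, 0.5281], [0.4621, 0.5259], [0.4557, 0.4965]]
tower_centre 0.76 [325.6, 226.7] 804 [[319.0, 195.0], [332.0, 195.0], [332.0, 257.0], [319.0, 257.0]]
0 [[0.4672, 0.4521], [0.48, 0.4513], [0.4765, 0.3873], [0.4631, 0.3881]]
0.003 [[0.4673, 0.4525], [0.48, 0.4517], [0.4765, 0.3882], [0.4632, 0.389]]
0.012 [[0.4674, 0.4536], [0.4798, 0.4529], [0.4764, 0.391], [0.4635, 0.3918]]
0.073 [[0.4685, 0.4614], [0.4788, 0.46
[... 1083 characters left out ...]
11, 0.2792], [0.6146, 0.338], [0.6399, 0.269], [0.4598, 0.2042]]
0.003 [[0.4414, 0.281], [0.6134, 0.3394], [0.6385, 0.2709], [0.4599, 0.2066]]
0.012 [[0.4422, 0.2865], [0.6099, 0.3434], [0.6344, 0.2766], [0.4602, 0.214]]
0.073 [[0.4477, 0.3234], [0.5861, 0.3704], [0.6064, 0.3153], [0.4626, 0.2636]]
handle 0.77 [386.5, 360.4] 947 [[354.0, 344.0], [415.0, 344.0], [415.0, 367.0], [354.0, 367.0]]
0 [[0.4953, 0.2857], [0.5624, 0.2817], [0.5624, 0.2529], [0.4941, 0.257]]
0.003 [[0.4951, 0.2875], [0.5616, 0.2835], [0.5617, 0.2549], [0.494, 0.259]]
0.012 [[0.4945, 0.2928], [0.5594, 0.2889], [0.5595, 0.261], [0.4934, 0.265]]
0.073 [[0.4909, 0.3287], [0.5445, 0.3254], [0.5445, 0.3024], [0.49, 0.3057]]
```

View pics/w1.png

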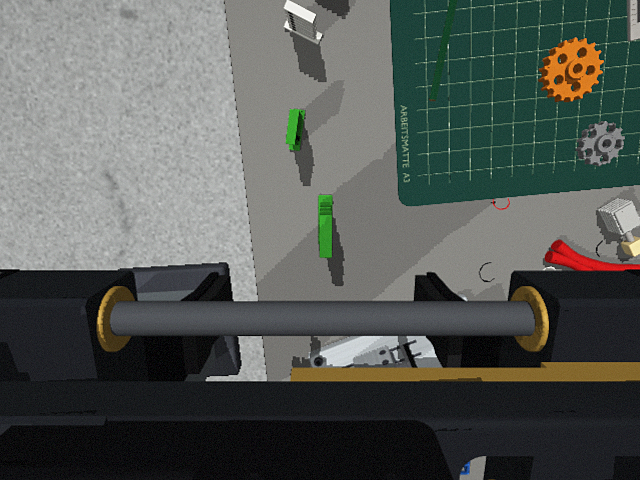

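The wrist picture shows the target tower at (325,226), foot end at row 195 and far top edge at row 257. That puts its centre at about (0.472, 0.428), in line with the gripper. The clamp is partly hidden at (378,356).

apply_moves:
  moves:
    - [-0.01,0.004,0.3,0,0,0,1]
    - [-0.01,0.004,0.5,0,0,0,1]
    - [-0.01,0.004,0.65,0,0,0,1]
    - [-0.01,0.004,0.748,0,0,0,1]
    - [-0.01,0.004,0.748,0,0,0,1]
    - [-0.01,0.004,0.748,0,0,0,1]
  grip_force: 6

```text
time_s: 2.95
tool_pos: [0.4736, 0.4268, 0.0507]
tool_rot: [180.0, -0.0, 86.2]
force: [-0.9, 0.7, 0.2]
grip_width: 0.087
grasp_force: 0.0
```

apply_moves:
  moves:
    - [0,0,0,0,0,0,0.4]
    - [0,0,0,0,0,0,0.25]
    - [0,0,0,0,0,0,0.15]
    - [0,0,0,0,0,0,0.05]
    - [0,0,0,0,0,0,0]
    - [0,0,0,0,0,0,0]
    - [0,0,0,0,0,0,0]
    - [0,0,0,0,0,0,0]
  grip_force: 6

```text
time_s: 3.75
tool_pos: [0.4737, 0.4262, 0.0501]
tool_rot: [-180.0, 0.0, 86.1]
force: [0.2, 0.4, 0.6]
grip_width: 0.031
grasp_force: 0.0
```

apply_moves:
  moves:
    - [0,0,0,0,0,0,0]
    - [0,0,0,0,0,0,0]
    - [0,0,0,0,0,0,0]
    - [0,0,0,0,0,0,0]
    - [0,0,0,0,0,0,0]
    - [0,0,0,0,0,0,0]

```text
time_s: 4.35
tool_pos: [0.4737, 0.4262, 0.0502]
tool_rot: [180.0, -0.0, 86.1]
force: [-0.2, 0.2, -0.3]
grip_width: 0.0099
grasp_force: 6.0
```

apply_moves:
  moves:
    - [0,0,-0.05,0,0,0,0]
    - [0,0,-0.2,0,0,0,0]
    - [0,0,-0.4,0,0,0,0]
    - [0,0,-0.6,0,0,0,0]
    - [-0.1,0.06,-0.75,0,0,-0.03,0]
    - [-0.25,0.16,-0.75,0,0,-0.08,0]
    - [-0.42,0.27,-0.75,0,0,-0.13,0]
    - [-0.6,0.39,-0.75,0,0,-0.18,0]
    - [-0.75,0.49,-0.75,0,0,-0.23,0]
    - [-0.86,0.56,-0.75,0,0,-0.265,0]
    - [-0.917,0.594,-0.75,0,0,-0.265,0]
    - [-0.917,0.594,-0.75,0,0,-0.265,0]
    - [-0.917,0.594,-0.75,0,0,-0.265,0]

```text
time_s: 5.65
tool_pos: [0.5791, 0.237, 0.2004]
tool_rot: [180.0, -0.1, 108.9]
force: [-1.0, 0.9, -0.4]
grip_width: 0.01
grasp_force: 6.0
```

```bash
python3 - <<'E'
from h import *
o=env.get_obs(); print(o['tool_pos'],o['tool_rot'],o['grip_width'],o['grasp_force'])
c=cal('wrist'); im=shot('wrist','pics/w2.png'); print(c)
for t in ('clamp','handle'):
    for d in masks_of('wrist',t):
        m=d['pixels'].astype(np.uint8); r=cv2.minAreaRect(cv2.findNonZero(m)); bx=cv2.boxPoints(r)
        print(t,d['conf'],d['location'],m.sum(),np.round(bx,1).tolist())
E
```

```text
[0.57913461 0.23698408 0.2003826 ] [ 1.79995678e+02 -8.60964816e-02  1.08943797e+02] 0.010004005513371762 6.000286929920549
{'fov_y': 66.6132364256496, 'cx': 322.20178572603675, 'cy': 240.73731004184495, 'position': array([0.55517104, 0.30161711, 0.36220825]), 'orientation': array([-14.41666848,   0.04295287,  18.91963701])}
clamp 0.66 [294.9, 167.1] 14252 [[200.89999389648438, 129.1999969482422], [394.70001220703125, 126.4000015258789], [395.79998779296875, 201.8000030517578], [202.0, 204.6999969482422]]
handle 0.98 [269.6, 171.5] 3074 [[230.1999969482422, 149.39999389648438], [313.8999938964844, 147.0], [315.0, 188.5], [231.39999389648438, 190.8000030517578]]
```

View pics/w2.png

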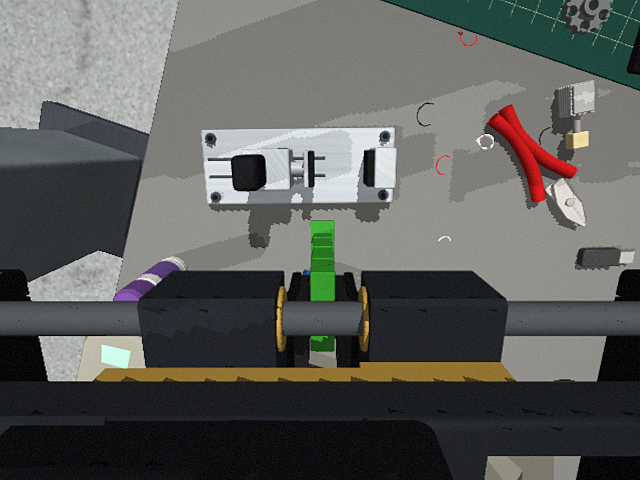

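The held tower shows at (322,225), with the clamp in full view. The base spans about (202,130) to (396,203), with the handle at (248,172) and the fixed jaw's face at column ~365. Next I fit the clamp model to an enlarged crop.

```bash
cat >> h.py <<'E'
def clampT(P,o,yaw):
    a=np.radians(yaw); P=np.atleast_2d(P)
    return np.c_[o[0]+P[:,0]*np.cos(a)-P[:,1]*np.sin(a),o[1]+P[:,0]*np.sin(a)+P[:,1]*np.cos(a),P[:,2]]
E
python3 - <<'E'
from h import *
from scipy.optimize import least_squares
im=cv2.imread('pics/w2.png'); c=cal('wrist')
m=max(masks_of('wrist','clamp'),key=lambda d:d['conf'])['pixels']
B=np.array([[-.09,.035,.012],[.09,.035,.012],[.09,-.035,.012],[-.09,-.035,.012]])
px=np.array([[202,129.5],[396.5,127],[395.5,203],[207.5,204]])
s=least_squares(lambda v:(proj(c,clampT(B,v[:2],v[2]))-px).ravel(),[.54,.277,19],loss='soft_l1',x_scale=[.01,.01,1])
print(s.x, np.round(proj(c,clampT(B,s.x[:2],s.x[2]))-px,1).tolist())
def box(x0,x1,w,z0,z1): return [[x,y,z] for z in (z0,z1) for x,y in ((x0,-w),(x0,w),(x1,w),(x1,-w))]
k=4; x0,y0=190,100
cr=cv2.resize(im[y0:y0+145,x0:x0+200],None,fx=k,fy=k,interpolation=cv2.INTER_CUBIC)
def draw(P,col):
    q=((proj(c,clampT(P,s.x[:2],s.x[2]))-[x0,y0]+.5)*k).astype(int)
    cv2.polylines(cr,[q.reshape(-1,1,2)],True,col,1)
draw(B,(0,0,255))
draw([[.070,-.015,.020],[.070,.015,.020],[.070,.015,.052],[.070,-.015,.052]],(255,0,0))
h=-.034
draw([[h+a*.01,b*.013,.096] for a,b in ((-1,-1),(-1,1),(1,1),(1,-1))],(0,200,0))
draw([[.015,-.015,.020],[.015,.015,.020],[.015,.015,.052],[.015,-.015,.052]],(0,200,255))
cv2.imwrite('pics/w2c.png',cr)
# held tower foot
o=env.get_obs()
g=np.linspace(0,1,1)
hsv=cv2.cvtColor(im,cv2.COLOR_BGR2HSV); gm=cv2.inRange(hsv,(50,120,50),(75,255,255)); gm[:205]=0; gm[:,:290]=0; gm[300:]=0; gm[:,350:]=0
ys,xs=np.nonzero(gm); print('green rows',ys.min(), [(r,xs[ys==r].min(),xs[ys==r].max()) for r in range(ys.min(),ys.min()+40,3)])
print('foot end',atz(c,(322,ys.min()),.150),'tcp',o['tool_pos'])
E
```

```text
[ 0.54096206  0.27807081 19.62085486] [[-0.7, -0.5], [1.2, -0.0], [-0.9, -0.0], [0.5, 0.8]]
green rows 221 [(221, np.int64(311), np.int64(333)), (224, np.int64(311), np.int64(333)), (227, np.int64(311), np.int64(333)), (230, np.int64(311), np.int64(333)), (233, np.int64(311), np.int64(333)), (236, np.int64(311), np.int64(333)), (239, np.int64(311), np.int64(333)), (242, np.int64(311), np.int64(333)), (245, np.int64(311), np.int64(333)), (248, np.int64(311), np.int64(333)), (251, np.int64(311), np.int64(333)), (254, np.int64(311), np.int64(333)), (257, np.int64(311), np.int64(333)), (260, np.int64(311), np.int64(333))]
foot end [0.56828532 0.26199054 0.15      ] tcp [0.57894915 0.23728652 0.20008852]
```

View pics/w2c.png

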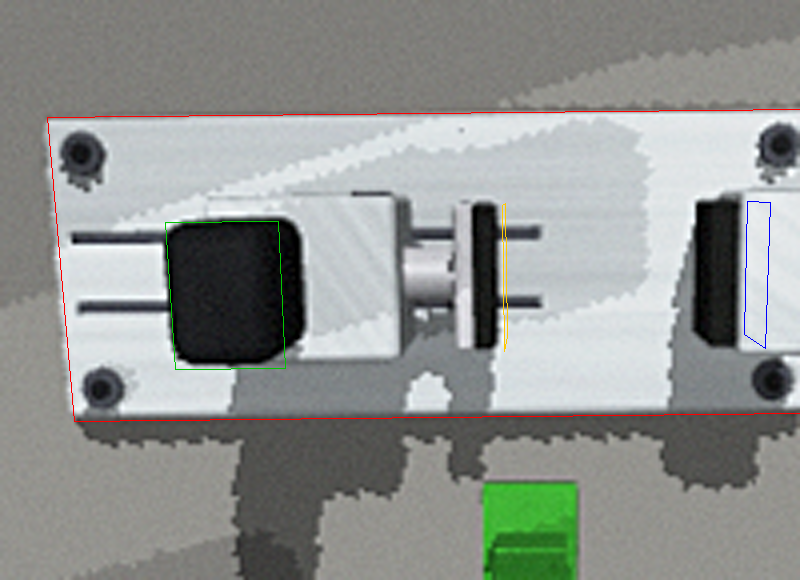

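The model overlay fits the base. The true fixed jaw face is at crop column ~695, about 12 mm nearer than base-centre+70 mm, so I take the seat from the face itself. The pad front is at crop column ~498.

```bash
python3 - <<'E'
from h import *
c=cal('wrist'); o=np.array([.54096,.27807]); yaw=19.2
a=np.radians(yaw); A=np.array([[np.cos(a),np.sin(a)],[-np.sin(a),np.cos(a)]])
def loc(cx,cy,z):
    w=atz(c,(190+cx/4-.5,100+cy/4-.5),z); return np.round(w,4),np.round(A@(w[:2]-o),4)
for n,cx,cy,z in (('face bot far',694,205,.020),('face bot near',696,335,.020),('rub back top',741,195,.052),('rub back near',739,350,.052),('pad bot/top far',498,203,.052),('pad near',498,346,.052),('jawblock front far',403,195,.055),('jawblock fr near',401,357,.055),('hand tl',170,222,.096),('hand bl',175,362,.096),('hand top front (guess)',280,220,.096)):
    print(n,*loc(cx,cy,z))
E
python3 - <<'E'
import cv2
im=cv2.imread('pics/w2.png')
cv2.imwrite('pics/w2d.png',cv2.resize(im[130:210,300:400],None,fx=8,fy=7,interpolation=cv2.INTER_CUBIC))
E
```

```text
face bot far [0.5908 0.3105 0.02  ] [0.0577 0.0142]
face bot near [0.6016 0.2832 0.02  ] [ 0.0589 -0.0151]
rub back top [0.5959 0.3147 0.052 ] [0.0639 0.0166]
rub back near [0.6069 0.285  0.052 ] [ 0.0645 -0.0151]
pad bot/top far [0.5491 0.2969 0.052 ] [0.0139 0.0151]
pad near [0.5585 0.2692 0.052 ] [ 0.0137 -0.0142]
jawblock front far [0.5304 0.2921 0.055 ] [-0.0053  0.0168]
jawblock fr near [0.5401 0.2607 0.055 ] [-0.0066 -0.0161]
hand tl [0.496  0.2756 0.096 ] [-0.0432  0.0124]
hand bl [0.5035 0.252  0.096 ] [-0.0439 -0.0123]
hand top front (guess) [0.5144 0.2823 0.096 ] [-0.0237  0.0127]
```

View pics/w2d.png

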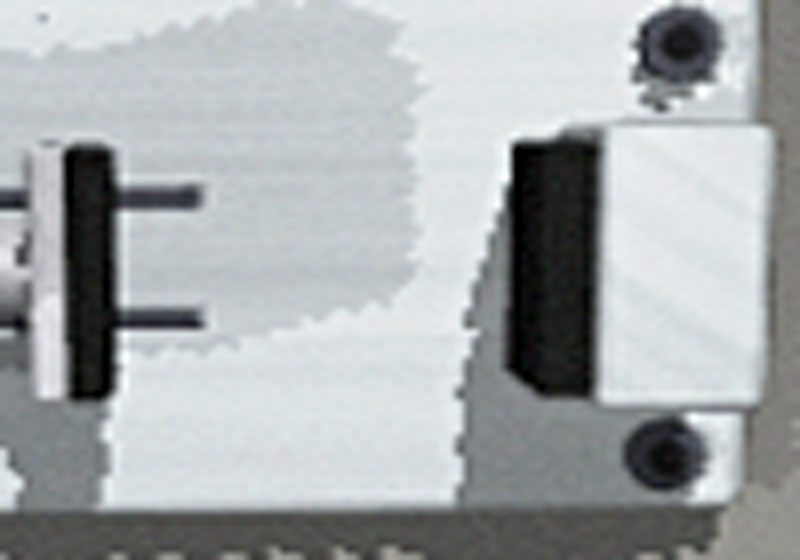

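Here the fixed jaw's rubber face starts at about column 508 and the sprung pad's front is at column 117. The gap is therefore about 44 mm.

```bash
python3 - <<'E'
from h import *
go([.5891,.2930,.066],109.3)
E
```

```text
t 5.85 from [0.5789 0.2373 0.2001] [-1.7999e+02 -4.0000e-02  1.0907e+02] row [0.2462 0.1391 0.6706] [-0.0001 -0.0005 -0.0027]
```

apply_moves:
  moves:
    - [0.08,0.05,0,0,0,-0.003,0]
    - [0.18,0.1,0,0,0,-0.003,0]
    - [0.246,0.139,0,0,0,-0.003,0]
    - [0.246,0.139,0.1,0,0,-0.003,0]
    - [0.246,0.139,0.25,0,0,-0.003,0]
    - [0.246,0.139,0.37,0,0,-0.003,0]
    - [0.246,0.139,0.45,0,0,-0.003,0]
    - [0.246,0.139,0.45,0,0,-0.003,0]
    - [0.246,0.139,0.45,0,0,-0.003,0]

```text
time_s: 6.75
tool_pos: [0.5906, 0.2914, 0.1107]
tool_rot: [180.0, -0.0, 109.2]
force: [0.3, 0.4, -0.0]
grip_width: 0.0102
grasp_force: 6.0
```

```bash
python3 - <<'E'
from h import *
go([.5891,.2930,.066],109.3)
E
```

```text
t 6.75 from [0.5906 0.2914 0.1107] [ 1.7996e+02 -1.0000e-02  1.0919e+02] row [ 0.0099 -0.0045  0.2235] [ 0.0004 -0.0001 -0.0013]
```

apply_moves:
  moves:
    - [0.01,-0.005,0,0,0,0,0]
    - [0.01,-0.005,0.05,0,0,0,0]
    - [0.01,-0.005,0.1,0,0,0,0]
    - [0.01,-0.005,0.15,0,0,0,0]
    - [0.01,-0.005,0.2,0,0,0,0]
    - [0.01,-0.005,0.22,0,0,0,0]
    - [0.01,-0.005,0.22,0,0,0,0]

```text
time_s: 7.45
tool_pos: [0.588, 0.2919, 0.0649]
tool_rot: [-179.9, 0.0, 109.2]
force: [-0.1, 0.6, 0.3]
grip_width: 0.0102
grasp_force: 6.0
```

```bash
python3 - <<'E'
from h import *
go([.5891,.2930,.066],109.3)
print(env.get_obs()['force'])
c=cal('wrist'); shot('wrist','pics/w3.png')
E
```

```text
t 7.45 from [0.588  0.2919 0.0649] [-1.7989e+02  3.0000e-02  1.0916e+02] row [ 0.0033  0.0072 -0.0056] [-0.0013  0.0003 -0.0016]
[-0.14503324  0.62568915  0.34071419]
```

View pics/w3.png

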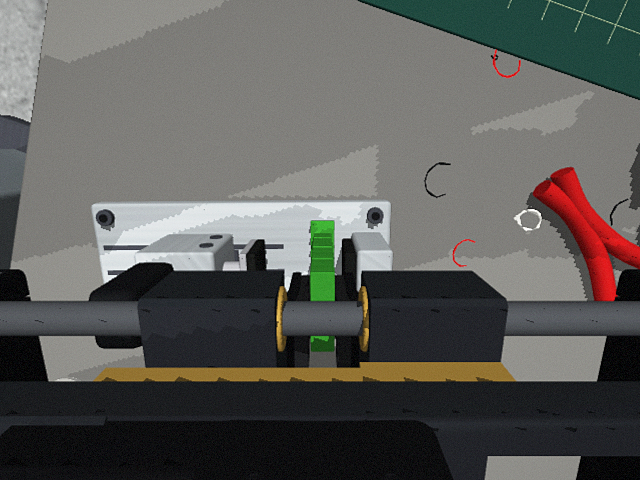

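The tower (columns 310–334) stands between the jaws. It is about 4–5 mm short of the fixed face, whose rubber starts at column 342, and it is centred across. Now I nudge it towards the jaw.

apply_moves:
  moves:
    - [0,0.005,0,0,0,0,0]
    - [0,0.01,0,0,0,0,0]
    - [0,0.015,0,0,0,0,0]
    - [0,0.015,0,0,0,0,0]

```text
time_s: 7.9
tool_pos: [0.5918, 0.2934, 0.0665]
tool_rot: [180.0, -0.0, 109.2]
force: [0.9, -0.4, 0.1]
grip_width: 0.0102
grasp_force: 6.0
```

apply_moves:
  moves:
    - [0,0.003,0,0,0,0,0]
    - [0,0.006,0,0,0,0,0]
    - [0,0.006,0,0,0,0,0]

```text
time_s: 8.2
tool_pos: [0.5927, 0.2937, 0.0662]
tool_rot: [180.0, -0.0, 109.2]
force: [-0.1, -0.3, -0.5]
grip_width: 0.0105
grasp_force: 6.0
```

apply_moves:
  moves:
    - [0,0.003,0,0,0,0,0]
    - [0,0.006,0,0,0,0,0]
    - [0,0.006,0,0,0,0,0]

```text
time_s: 8.5
tool_pos: [0.5937, 0.294, 0.0661]
tool_rot: [-180.0, -0.0, 109.2]
force: [0.0, 0.4, 0.2]
grip_width: 0.01
grasp_force: 6.0
```

```bash
python3 - <<'E'
from h import *
o=env.get_obs(); print(o['tool_pos'],o['force'])
im=viewer.read_camera('wrist')[:,:,::-1]
cv2.imwrite('pics/w4.png',cv2.resize(im[190:290,230:400],None,fx=4,fy=4,interpolation=cv2.INTER_CUBIC))
E
```

```text
[0.5937004  0.29403313 0.06614441] [0.01761582 0.44630158 0.18073174]
```

View pics/w4.png

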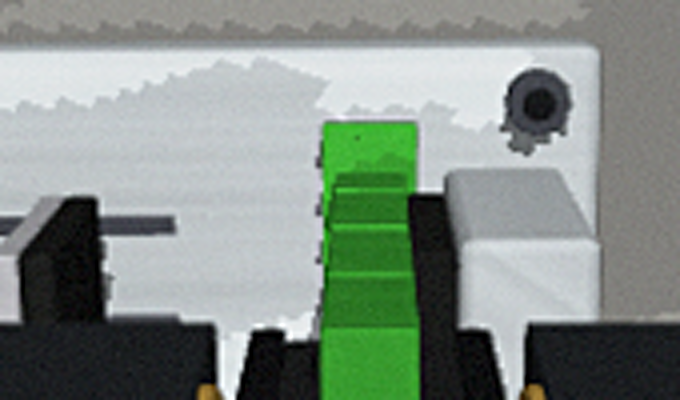

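The crop shows the tower's panel edge meeting the rubber face at column ~408, flush or within a fraction of a mm. Now I lower it.

apply_moves:
  moves:
    - [0,0.002,0.005,0,0,0,0]
    - [0,0.002,0.01,0,0,0,0]
    - [0,0.002,0.014,0,0,0,0]
    - [0,0.002,0.014,0,0,0,0]

```text
time_s: 8.95
tool_pos: [0.5937, 0.2942, 0.0631]
tool_rot: [-180.0, -0.0, 109.2]
force: [-2.1, -1.0, -0.6]
grip_width: 0.0098
grasp_force: 6.0
```

apply_moves:
  moves:
    - [0,0,0.003,0,0,0,0]
    - [0,0,0.005,0,0,0,0]
    - [0,0,0.005,0,0,0,0]

```text
time_s: 9.25
tool_pos: [0.5938, 0.2941, 0.0623]
tool_rot: [-180.0, -0.0, 109.2]
force: [-3.0, -1.2, 0.5]
grip_width: 0.0106
grasp_force: 6.0
```

apply_moves:
  moves:
    - [0,-0.001,0.002,0,0,0,0]
    - [0,-0.001,0.003,0,0,0,0]
    - [0,-0.001,0.003,0,0,0,0]

```text
time_s: 9.55
tool_pos: [0.5938, 0.2942, 0.0622]
tool_rot: [-180.0, -0.0, 109.2]
force: [-4.2, -1.4, 4.2]
grip_width: 0.0104
grasp_force: 6.0
```

It has touched down with about 4 N. Release it.

apply_moves:
  moves:
    - [0,0,0,0,0,0,0.13]
    - [0,0,0,0,0,0,0.16]
    - [0,0,0,0,0,0,0.2]
    - [0,0,0,0,0,0,0.3]
    - [0,0,0,0,0,0,0.4]
    - [0,0,0,0,0,0,0.4]

```text
time_s: 10.15
tool_pos: [0.5941, 0.2942, 0.0618]
tool_rot: [180.0, -0.0, 109.2]
force: [-0.9, 0.1, -0.5]
grip_width: 0.0313
grasp_force: 0.0
```

apply_moves:
  moves:
    - [0,0,-0.1,0,0,0,0.4]
    - [0,0,-0.25,0,0,0,0.4]
    - [0,0,-0.45,0,0,0,0.6]
    - [0,0,-0.6,0,0,0,0.6]
    - [0,0,-0.6,0,0,0,0.6]

```text
time_s: 10.65
tool_pos: [0.5969, 0.2954, 0.1878]
tool_rot: [179.4, -0.1, 109.2]
force: [-0.1, -0.2, -0.3]
grip_width: 0.0493
grasp_force: 0.0
```

```bash
python3 - <<'E'
from h import *
c=cal('wrist'); im=viewer.read_camera('wrist')[:,:,::-1]
cv2.imwrite('pics/w5.png',im)
h=max(masks_of('wrist','handle'),key=lambda d:d['conf']); print(h['conf'],h['location'],cv2.minAreaRect(cv2.findNonZero(h['pixels'].astype(np.uint8))))
# handle: clamp x: pad .0138 cam +.002 bias, -.049 ; y 0
o=np.array([.54096,.27807]); a=np.radians(19.3)
hx=.0138+.002-.049
p=clampT([[hx,0,.08-.019+.004]],o,19.3)[0]; print('handle',p)
go([p[0],p[1],.18],109.3); go(p,109.3)
E
```

```text
0.71 [224.3, 232.2] ((226.33714294433594, 228.27528381347656), (51.72495651245117, 97.53936767578125), 78.51800537109375)
handle [0.50962581 0.26709692 0.065     ]
t 10.75 from [0.5943 0.2943 0.1826] [ 1.7989e+02 -2.0000e-02  1.0917e+02] row [ 0.0106 -0.4448  0.0121] [ 0.0012 -0.0003 -0.0016]
t 10.75 from [0.5943 0.2943 0.1826] [ 1.7989e+02 -2.0000e-02  1.0917e+02] row [ 0.0104 -0.4459  0.5871] [ 0.0012 -0.0003 -0.0016]
```

View pics/w5.png

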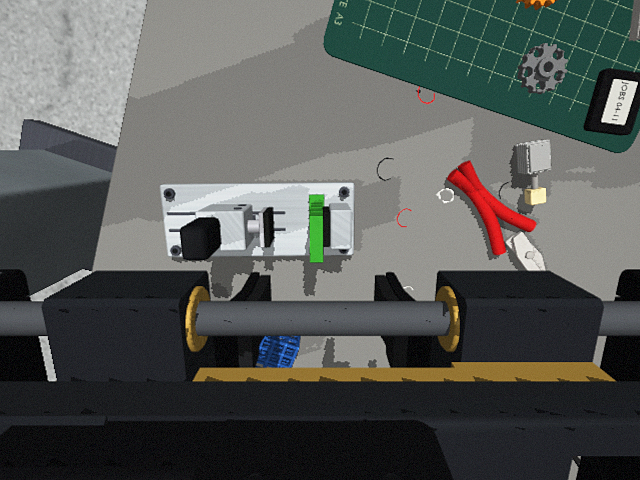

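The tower stands upright, flush against the fixed jaw (columns 309–324 at rows 195–262). The handle is at (200,238) and the pad at column 270. Now I go to the handle.

apply_moves:
  moves:
    - [0.01,-0.15,0,0,0,0,0.6]
    - [0.01,-0.35,0,0,0,0,0.6]
    - [0.01,-0.445,0,0,0,0,0.6]
    - [0.01,-0.445,0.1,0,0,0,0.6]
    - [0.01,-0.445,0.3,0,0,0,0.6]
    - [0.01,-0.445,0.45,0,0,0,0.6]
    - [0.01,-0.445,0.55,0,0,0,0.6]
    - [0.01,-0.445,0.575,0,0,0,0.6]
    - [0.01,-0.445,0.575,0,0,0,0.6]

```text
time_s: 11.65
tool_pos: [0.5081, 0.2661, 0.0652]
tool_rot: [-179.8, 0.1, 109.2]
force: [0.7, 0.7, 0.2]
grip_width: 0.0523
grasp_force: 0.0
```

apply_moves:
  moves:
    - [0,0,0,0,0,0,0.4]
    - [0,0,0,0,0,0,0.3]
    - [0,0,0,0,0,0,0.2]
    - [0,0,0,0,0,0,0.2]
    - [0,0,0,0,0,0,0.1]
    - [0,0,0,0,0,0,0.1]
    - [0,0,0,0,0,0,0.1]
    - [0,0,0,0,0,0,0.1]
  grip_force: 20

```text
time_s: 12.45
tool_pos: [0.5092, 0.2669, 0.0672]
tool_rot: [180.0, -0.0, 109.2]
force: [-2.1, -1.1, 4.5]
grip_width: 0.0199
grasp_force: 20.0
```

apply_moves:
  moves:
    - [0,0.02,0,0,0,0,0.1]
    - [0,0.05,0,0,0,0,0.1]
    - [0,0.08,0,0,0,0,0.1]
    - [0,0.11,0,0,0,0,0.1]
    - [0,0.14,0,0,0,0,0.1]
    - [0,0.15,0,0,0,0,0.1]
    - [0,0.15,0,0,0,0,0.1]

```text
time_s: 13.15
tool_pos: [0.5359, 0.2764, 0.0672]
tool_rot: [-179.8, -0.0, 109.2]
force: [-7.2, -2.6, 8.9]
grip_width: 0.0198
grasp_force: 20.0
```

```bash
python3 - <<'E'
from h import *
o=env.get_obs(); print(o['time_s'],o['tool_pos'],o['tool_rot'],o['force'],o['grip_width'],o['grasp_force'])
print('travel',np.linalg.norm(o['tool_pos'][:2]-[.5092,.2669]), 'to tower',np.linalg.norm(o['tool_pos'][:2]-[.5939,.2942]))
E
```

```text
13.15 [0.53586041 0.27640385 0.06717723] [-1.79766017e+02 -1.88484481e-02  1.09190619e+02] [-7.22216796 -2.64900595  8.87158816] 0.019784103714177093 20.013636096264236
travel 0.028303719454856918 to tower 0.06070664842955445
```

apply_moves:
  moves:
    - [0,0.01,-0.004,0,0,0,0.1]
    - [0,0.02,-0.004,0,0,0,0.1]
    - [0,0.03,-0.004,0,0,0,0.1]
    - [0,0.03,-0.004,0,0,0,0.1]

```text
time_s: 13.55
tool_pos: [0.5406, 0.2781, 0.0672]
tool_rot: [-179.7, -0.0, 109.2]
force: [-7.2, -1.2, 7.6]
grip_width: 0.0197
grasp_force: 20.0
```

apply_moves:
  moves:
    - [0,0.01,0,0,0,0,0.1]
    - [0,0.015,0,0,0,0,0.1]
    - [0,0.015,0,0,0,0,0.1]

```text
time_s: 13.85
tool_pos: [0.5431, 0.279, 0.0672]
tool_rot: [-179.6, -0.0, 109.2]
force: [-7.7, -2.7, 7.5]
grip_width: 0.0199
grasp_force: 20.0
```

```bash
cat > m.py <<'E'
from h import *
o=env.get_obs(); print(o['time_s'],o['tool_pos'],o['force'],o['grip_width'])
print('to tower',np.linalg.norm(o['tool_pos'][:2]-[.5939,.2942]))
E
python3 m.py
```

```text
13.85 [0.54311662 0.27901039 0.06719019] [-7.73894761 -2.73166035  7.45422379] 0.019871787378104938
to tower 0.05300637516933048
```

apply_moves:
  moves:
    - [0,0.008,0,0,0,0,0.1]
    - [0,0.015,0,0,0,0,0.1]
    - [0,0.015,0,0,0,0,0.1]

```text
time_s: 14.15
tool_pos: [0.5455, 0.2799, 0.0672]
tool_rot: [-179.6, -0.0, 109.2]
force: [-10.0, -2.7, 8.4]
grip_width: 0.0201
grasp_force: 20.0
```

```bash
python3 m.py; python3 - <<'E'
from h import *
im=viewer.read_camera('wrist'); cv2.imwrite('pics/w6.png',im[:,:,::-1])
c=cal('wrist'); print(c['position'],c['orientation'])
hsv=cv2.cvtColor(im,cv2.COLOR_RGB2HSV); g=cv2.inRange(hsv,(50,120,40),(75,255,255))
n,l,s,_=cv2.connectedComponentsWithStats(g); print(s[1:][s[1:,4]>100])
for r in range(190,275,6):
    v=im[r,250:450].max(1); print(r,''.join('G' if g[r,250+i] else '#' if v[i]<50 else '+' if v[i]<130 else '.' for i in range(0,200)))
E
```

```text
14.15 [0.54554218 0.27990141 0.0671819 ] [-9.96154236 -2.68519218  8.44851965] 0.020071399733845714
to tower 0.05042745326969271
[0.5223924  0.34500304 0.2289479 ] [-14.487707     0.46815375  19.1737687 ]
[[ 394  223   55   48 1238]]
190 ..+.+...++...+...+.+.+.+.+++++.++++.+.+++..+....+..+..+..+++..+.++++............................................................++++...+...++.+++.+......+.+++.+.++...+.....++..+.+.+++.+++.+.+++.+...+.
196 +.............+..+.+..+..++......+..++.+.+.+.++.+.++.................................................................................+...+..+....+.+.+..+.++...+...+.....++.+++..+..+.+..+...+..+..+.+++
202 +.++++.++.+.+.++++.++.+.++.+++++++..+++.+....+++.++...+++++...++.+.++.++....+...+..++..+..+++.......+++++....++++++.+++..+.++++..+.+.+++++...+++.+...+++++.++.+.+++..++.+.+++.++.+.+++++..+++++.++.++.++
208 ........................................................................................................................................................................................................
214 ..........................................
[... 1508 characters left out ...]
................++++++++++++++.....+#########GGGGGGGGGGGGGGGGGGGGGGGGGG#####++++.....
262 ...................................................+..............................................................................+++++++++++++++.......#########GGGGGGGGGGGGGGGGGGGGGGGGGGGGGG##+......
268 ...................................................+...###################################+...............................................+++++++......+#########GG##GGGGGGGGGGGGGGGGGGGGGGGGGGGGGGGG...
274 ###############+++++++++++++++++#########++++++++++++#######################################+...........+########+................######################################################################
```

apply_moves:
  moves:
    - [0,0.005,0,0,0,0,0.1]
    - [0,0.01,0,0,0,0,0.1]
    - [0,0.01,0,0,0,0,0.1]

```text
time_s: 14.5
tool_pos: [0.5467, 0.2803, 0.0672]
tool_rot: [-179.5, -0.0, 109.2]
force: [-11.5, -4.3, 9.2]
grip_width: 0.0203
grasp_force: 20.0
```

```bash
python3 m.py
```

```text
14.5 [0.54672558 0.28030203 0.06715726] [-11.50569848  -4.31094243   9.17549312] 0.020271803935622855
to tower 0.04917905196997211
```

```bash
python3 - <<'E'
from h import *
F=[]
for i in range(6):
    im=viewer.read_camera('wrist'); F.append(env.get_obs()['force'])
print(np.mean(F,0),np.std(F,0))
for r in (244,247,250,253,256,259): print(r,list(im[r,340:418].mean(1).astype(int)))
E
```

```text
[-10.85950135  -3.98989182   9.80422805] [0.49611331 0.38660236 0.52458709]
244 [np.int64(156), np.int64(157), np.int64(159), np.int64(158), np.int64(153), np.int64(155), np.int64(154), np.int64(145), np.int64(152), np.int64(153), np.int64(153), np.int64(151), np.int64(157), np.int64(159), np.int64(160), np.int64(161), np.int64(157), np.int64(160), np.int64(151), np.int64(156), np.int64(155), np.int64(156), np.int64(157), np.int64(157), np.int64(150), np.int64(158), np.int64(157), np.int64(156), np.int64(153), np.int64(155), np.int64(154), np.int64(155), np.int64(146), np.int64(163), np.int64(202), np.int64(194), np.int64(198), np.int64(194), np.int64(193), np.int64(195), np.int64(198), np.int64(200), np.int64(181), np.int64(81), np.int64(107), np.int64(128), np.int64(145), np.int64(141), np.int64(145), np.int64(146), np.int64(109), np.int64(1), np.int64(19), np.int64(15), np.int64(21), np.int64(24), np.int64(15), np.int64(20), np.int64(29), np.int64(37), np.int64(38), np.int64(41), np.int64(49), np.int64(58), np.int64(65), np.int64(61), np.int64(65), np.int64(71), np.int64(63), np.i
[... 5122 characters left out ...]
nt64(196), np.int64(201), np.int64(199), np.int64(200), np.int64(202), np.int64(205), np.int64(206), np.int64(203), np.int64(196), np.int64(185), np.int64(158), np.int64(86), np.int64(106), np.int64(87), np.int64(68), np.int64(72), np.int64(67), np.int64(74), np.int64(72), np.int64(70), np.int64(71), np.int64(62), np.int64(73), np.int64(118), np.int64(180), np.int64(193), np.int64(193), np.int64(192), np.int64(194), np.int64(185), np.int64(111), np.int64(5), np.int64(21), np.int64(18), np.int64(25), np.int64(23), np.int64(24), np.int64(29), np.int64(25), np.int64(23), np.int64(34), np.int64(36), np.int64(36), np.int64(32), np.int64(32), np.int64(38), np.int64(57), np.int64(62), np.int64(66)]
```

```bash
python3 - <<'E'
from h import *
c=cal('wrist'); o=np.array([.54096,.27807]); a=np.radians(19.3); A=np.array([[np.cos(a),np.sin(a)],[-np.sin(a),np.cos(a)]])
for n,p,z in (('block',(378.5,255),.055),('rub back',(398.8,257.5),.052),('plate back',(392.5,257.5),.052)): print(n,A@(atz(c,p,z)[:2]-o))
# free reference from w2
R2=dict(c); R2['position']=np.array([.55517104,.30161711,.36220825]); R2['orientation']=np.array([-14.41666848,.04295287,18.91963701])
for n,p,z in (('block',(403,195),.055),('plate back',(456,203),.052),('rub back',(473,203),.052),('front',(498,203),.052)): print(n,A@(atz(R2,(190+p[0]/4-.5,100+p[1]/4-.5),z)[:2]-o))
E
```

```text
block [0.03223162 0.01708393]
rub back [0.04297055 0.01487275]
plate back [0.03979375 0.01487019]
block [-0.00509447  0.01658616]
plate back [0.00552708 0.01490639]
rub back [0.00903079 0.01488315]
front [0.01418319 0.01484898]
```

apply_moves:
  moves:
    - [0,0.005,0,0,0,0,0.1]
    - [0,0.01,0,0,0,0,0.1]
    - [0,0.01,0,0,0,0,0.1]
    - [0,0.01,0,0,0,0,0.1]

```text
time_s: 15.2
tool_pos: [0.5467, 0.2803, 0.0671]
tool_rot: [-179.2, -0.0, 109.2]
force: [-15.8, -5.6, 13.8]
grip_width: 0.0203
grasp_force: 20.0
```

```bash
cat > p.py <<'E'
from h import *
c=cal('wrist'); F=[];I=[]
for i in range(4): I.append(viewer.read_camera('wrist').astype(float)); F.append(env.get_obs()['force'])
im=np.mean(I,0); F=np.mean(F,0); print('F',F.round(2),'slide',F[0]*.944+F[1]*.33,env.get_obs()['time_s'],env.get_obs()['tool_pos'])
for r in range(252,264): print(r,' '.join('%d'%v for v in im[r,368:416].mean(1)))
E
python3 p.py
```

```text
F [-16.11  -5.67  13.98] slide -17.081704036648848 15.4 [0.54674694 0.28030938 0.06711223]
252 161 160 161 160 157 159 159 156 154 136 90 93 98 100 99 78 67 70 70 65 74 112 131 146 145 146 151 127 39 6 20 21 17 20 19 13 18 33 35 43 43 59 65 63 65 65 63 63
253 154 155 157 158 160 160 157 155 151 139 106 96 101 104 100 79 68 71 71 69 69 89 123 141 148 147 150 149 114 1 14 18 19 19 20 17 20 28 35 34 33 50 63 66 69 65 68 65
254 150 154 152 155 152 154 153 155 152 140 128 93 99 100 98 74 68 70 70 70 70 74 106 134 145 144 147 153 138 39 6 15 19 19 21 24 22 20 24 34 33 36 52 62 62 62 65 66
255 174 179 177 179 183 184 183 186 181 173 142 103 97 102 97 74 67 72 73 66 71 67 84 118 136 146 143 145 149 124 40 6 18 20 21 20 18 18 21 34 31 28 46 62 59 62 65 59
256 210 212 216 218 217 220 220 219 219 213 200 163 90 102 94 71 67 66 71 68 68 68 74 100 127 139 141 142 145 148 111 1 16 17 20 21 17 21 21 26 32 30 40 51 43 63 65 64
257 209 212 212 215 216 216 217 217 217 215 210 176 81 104 98 73 69 70 72 71 72 66 66 81 106 137 169 164 166 167 146 37 10 18 22 25 25 20 22 26 27 29 39 51 33 48 62 67
258 202
[... 300 characters left out ...]
27 22 23 29 33 36 35 29 41 58
260 194 195 195 195 198 200 201 202 204 199 181 159 90 101 98 73 68 67 69 71 71 70 69 64 102 174 190 191 187 191 196 159 1 22 25 29 21 24 21 26 26 32 34 38 33 29 26 50
261 197 196 193 195 199 198 200 202 205 198 182 158 84 102 95 73 72 70 69 67 71 72 68 64 106 175 189 190 189 190 196 157 3 20 29 25 28 25 25 25 26 35 32 36 34 32 30 46
262 199 197 196 195 196 199 199 203 203 197 183 158 87 102 96 66 68 68 69 69 67 73 70 64 105 173 190 188 187 193 202 177 0 21 23 25 26 25 24 23 22 31 29 34 34 29 30 33
263 201 194 197 195 196 197 198 201 203 196 183 157 80 96 88 58 61 62 62 64 69 70 67 68 108 172 187 188 184 190 188 127 2 24 26 26 25 24 25 22 18 29 25 33 34 33 31 33
```

The jaw has stopped moving while the force rises. It seems to be at the end of its travel, with the pad only partly pushed back. I unload, release and look from above with a clear view.

apply_moves:
  moves:
    - [0,-0.01,0,0,0,0,0.1]
    - [0,-0.02,0,0,0,0,0.1]
    - [0,-0.02,0,0,0,0,0.1]

```text
time_s: 15.7
tool_pos: [0.5468, 0.2803, 0.0672]
tool_rot: [-179.8, -0.0, 109.2]
force: [-5.9, -1.6, 4.4]
grip_width: 0.0197
grasp_force: 19.9
```

```bash
python3 p.py | head -8; python3 -c "
from h import *
o=env.get_obs();print(o['wrist_torque'],o['grip_width'],o['tool_rot'])"
```

```text
F [-6.4  -1.6   5.42] slide -6.5735894650757025 15.9 [0.54676323 0.28029466 0.06713066]
252 159 160 159 160 158 158 159 153 140 107 95 99 101 102 87 67 67 68 68 67 92 125 142 148 148 148 148 112 1 14 19 23 19 19 22 24 24 38 49 32 48 62 69 60 62 65 65 65
253 155 156 155 155 158 154 156 157 149 131 104 100 103 103 86 67 71 71 68 66 76 108 130 145 145 147 151 136 36 7 15 19 17 21 21 14 13 26 40 30 35 52 67 66 64 66 67 67
254 152 152 154 157 157 157 157 158 155 134 109 95 99 99 80 68 67 70 72 68 67 83 117 136 147 144 149 148 124 42 12 20 21 21 20 20 15 27 39 33 31 41 59 58 65 63 63 65
255 181 183 185 190 187 189 190 192 190 176 136 100 100 99 82 70 70 68 71 68 66 74 98 128 140 147 142 147 148 111 1 12 17 21 23 21 21 18 31 33 30 34 36 42 61 63 63 64
256 213 214 216 216 219 221 221 222 219 215 189 108 99 102 78 66 69 73 72 70 68 68 78 111 133 138 137 133 141 125 35 3 15 17 21 19 15 18 20 27 32 31 33 29 51 61 65 64
257 209 211 213 214 216 215 216 217 219 211 201 152 95 102 80 65 70 70 71 68 71 68 66 85 130 170 189 188 186 193 166 41 18 23 27 23 28 27 28 23 28 36 43 31 39 52 65 65
258 199 202 204 205 206 209 209 210 209 205 188 153 90 101 80 67 67 71 71 71 70 68 67 74 138 195 206 202 202 208 189 66 13 24 27 26 25 27 29 25 27 35 39 32 29 41 59 69
[-0.44662813  1.58025221  0.14606682] 0.01977336470728469 [-1.79732036e+02 -1.79772824e-02  1.09192958e+02]
```

apply_moves:
  moves:
    - [0,0,0,0,0,0,0.25]
    - [0,0,0,0,0,0,0.3]
    - [0,0,0,0,0,0,0.4]
    - [0,0,0,0,0,0,0.4]
    - [0,0,-0.1,0,0,0,0.4]
    - [0,0,-0.3,0,0,0,0.4]
    - [0,0,-0.5,0,0,0,0.4]
    - [-0.1,0.04,-0.666,0,0,0,0.4]
    - [-0.258,0.081,-0.666,0,0,0,0.4]
    - [-0.258,0.081,-0.666,0,0,0,0.4]
    - [-0.258,0.081,-0.666,0,0,0,0.4]

```text
time_s: 17.0
tool_pos: [0.5818, 0.236, 0.2007]
tool_rot: [180.0, 0.0, 109.0]
force: [-0.5, 0.5, 0.0]
grip_width: 0.035
grasp_force: 0.0
```

```bash
cat > q.py <<'E'
from h import *
viewer.read_camera('wrist'); viewer.read_camera('wrist')
o=env.get_obs(); print(o['time_s'],o['tool_pos'],o['tool_rot'])
c=cal('wrist'); print(c['position'],c['orientation'])
im=np.mean([viewer.read_camera('wrist').astype(float) for i in range(3)],0)
cv2.imwrite('pics/w7.png',im[:,:,::-1])
off=int(round(proj(c,clampT([[.03,0,.055]],[.541,.278],19.3))[0,0]))
g=(im[:,:,1]>im[:,:,0]+40)&(im[:,:,1]>im[:,:,2]+40)
ys,xs=np.nonzero(g[110:225]); print('green',xs.min(),xs.max(),ys.min()+110,ys.max()+110)
for r in range(140,192,3): print(r,' '.join(('G' if g[r,k] else '')+'%d'%im[r,k].mean() for k in range(off-8,off+52)))
print('col0',off-8)
E
python3 q.py
```

```text
17.1 [0.58045715 0.23804169 0.2000471 ] [-1.79947482e+02 -3.58110684e-02  1.09215555e+02]
[0.55629371 0.30278898 0.3618416 ] [-14.46487697   0.09583688  19.19481229]
green 348 371 140 196
140 221 199 200 203 205 203 204 203 203 203 206 206 206 205 205 203 204 205 206 207 205 207 205 211 199 G132 G124 G125 G126 G127 G120 G121 G121 G119 G118 G123 G123 G122 G120 G134 176 213 208 209 205 207 208 207 206 208 206 208 212 200 110 49 50 70 72 66
143 203 203 204 204 204 203 206 204 204 205 204 205 206 205 204 206 206 206 205 206 205 205 206 211 180 G57 G87 G87 G88 G88 G86 G84 G85 G82 G84 G87 G84 G84 G76 G116 189 213 207 206 207 206 206 206 205 206 208 205 210 211 197 163 107 109 105 99
146 203 203 204 202 203 204 201 203 203 200 199 200 200 199 199 200 202 200 199 201 201 203 209 190 85 G78 G85 G90 G89 G87 G89 G87 G90 G89 G89 G89 G87 G86 G82 G119 188 214 209 208 208 209 207 209 207 204 204 206 205 207 210 180 118 84 139 217
149 142 152 160 157 158 164 171 177 195 194 190 190 205 203 204 204 203 203 206 206 209 209 206 197 173 G79 G79 32 36 24 G41 G41 G52 G60 G95 G103 G104 G102 G99 G98 G92 G94
[... 2853 characters left out ...]
99 G99 G98 G101 G103 G103 G102 G87 6 45 126 176 194 198 197 199 198 196 200 203 215
188 227 231 231 227 225 226 228 233 231 229 216 179 110 135 137 139 138 136 134 134 129 132 133 128 69 G47 G50 G51 G47 G47 G42 29 23 G71 G109 G102 G101 G98 G99 G99 G98 G101 G101 G99 G99 G98 G114 129 101 106 165 185 183 185 205 205 206 208 209 208
191 127 128 124 126 128 127 126 124 126 126 132 132 133 132 134 136 136 134 134 136 135 134 142 130 G79 G50 G54 G58 G57 G51 G44 G41 G43 G73 G106 G98 G96 G97 G96 G98 G99 G99 G102 G98 G103 G97 G111 141 140 141 135 134 137 140 129 78 63 47 41 58
col0 324[ WARN:0@2.490] global loadsave.cpp:1063 imwrite_ Unsupported depth image for selected encoder is fallbacked to CV_8U.
```

Measured in the same view as before, the pad is pushed back about 4.5 mm. I check whether the jaw can go further by pushing the handle from behind with closed fingers, so that no finger is between the handle and the tower.

apply_moves:
  moves:
    - [0.1,-0.1,0,0,0,0,0]
    - [0.255,-0.264,0,0,0,0,0]
    - [0.255,-0.264,0.2,0,0,0,0]
    - [0.255,-0.264,0.3,0,0,0,0]
    - [0.255,-0.264,0.3,0,0,0,0]
    - [0.255,-0.264,0.3,0,0,0,0]
    - [0.255,-0.264,0.3,0,0,0,0]
    - [0.255,-0.264,0.45,0,0,0,0]
    - [0.255,-0.264,0.6,0,0,0,0]
    - [0.255,-0.264,0.665,0,0,0,0]
    - [0.255,-0.264,0.665,0,0,0,0]

```text
time_s: 18.35
tool_pos: [0.5138, 0.2675, 0.0667]
tool_rot: [-179.9, 0.0, 109.2]
force: [-0.4, -0.2, -0.5]
grip_width: 0.0003
grasp_force: 0.0
```

apply_moves:
  moves:
    - [0,0.01,0,0,0,0,0]
    - [0,0.02,0,0,0,0,0]
    - [0,0.03,0,0,0,0,0]
    - [0,0.03,0,0,0,0,0]

```text
time_s: 18.75
tool_pos: [0.5211, 0.2704, 0.0688]
tool_rot: [179.9, -0.0, 109.2]
force: [-0.4, 0.3, -0.4]
grip_width: 0.0005
grasp_force: 0.0
```

apply_moves:
  moves:
    - [0,0.01,0,0,0,0,0]
    - [0,0.02,0,0,0,0,0]
    - [0,0.03,0,0,0,0,0]
    - [0,0.03,0,0,0,0,0]

```text
time_s: 19.15
tool_pos: [0.5261, 0.272, 0.0677]
tool_rot: [180.0, 0.0, 109.2]
force: [0.4, -0.0, -0.1]
grip_width: 0.0005
grasp_force: 0.0
```

apply_moves:
  moves:
    - [0,0.008,0,0,0,0,0]
    - [0,0.015,0,0,0,0,0]
    - [0,0.015,0,0,0,0,0]

```text
time_s: 19.45
tool_pos: [0.5274, 0.2725, 0.0675]
tool_rot: [-179.8, 0.0, 109.2]
force: [-4.2, -1.5, 3.4]
grip_width: 0.0001
grasp_force: 2.9
```

apply_moves:
  moves:
    - [0,0.005,0,0,0,0,0]
    - [0,0.01,0,0,0,0,0]
    - [0,0.01,0,0,0,0,0]

```text
time_s: 19.75
tool_pos: [0.5275, 0.2725, 0.0675]
tool_rot: [-179.6, 0.0, 109.2]
force: [-9.9, -3.5, 7.5]
grip_width: 0.0005
grasp_force: 6.0
```

apply_moves:
  moves:
    - [0,0.005,0,0,0,0,0]
    - [0,0.01,0,0,0,0,0]
    - [0,0.01,0,0,0,0,0]

```text
time_s: 20.05
tool_pos: [0.5275, 0.2725, 0.0675]
tool_rot: [-179.3, 0.0, 109.2]
force: [-14.8, -6.6, 12.5]
grip_width: 0.0003
grasp_force: 9.2
```

apply_moves:
  moves:
    - [0,0.003,0,0,0,0,0]
    - [0,0.006,0,0,0,0,0]
    - [0,0.006,0,0,0,0,0]

```text
time_s: 20.35
tool_pos: [0.5275, 0.2725, 0.0675]
tool_rot: [-179.2, 0.0, 109.2]
force: [-18.0, -7.7, 14.5]
grip_width: 0.0003
grasp_force: 11.1
```

The jaw doesn't move even at 19.5 N, so it is at the end of its 50 mm travel, with the pad about 5 mm back. I withdraw and check.

apply_moves:
  moves:
    - [0,-0.03,0,0,0,0,0]
    - [0,-0.08,0,0,0,0,0]
    - [0,-0.1,0,0,0,0,0]
    - [0,-0.1,-0.2,0,0,0,0]
    - [0,-0.1,-0.4,0,0,0,0]
    - [0,-0.1,-0.66,0,0,0,0]
    - [-0.25,0.25,-0.66,0,0,0,0.4]
    - [-0.25,0.25,-0.66,0,0,0,0.4]
    - [-0.25,0.25,-0.66,0,0,0,0.4]
    - [-0.25,0.25,-0.66,0,0,0,0.4]

```text
time_s: 21.35
tool_pos: [0.5975, 0.2432, 0.1992]
tool_rot: [-180.0, 0.0, 109.1]
force: [0.3, -0.1, -0.6]
grip_width: 0.0245
grasp_force: 0.0
```

```bash
sed -i 's/range(140,192,3)/(160,176,182)/' q.py; python3 q.py 2>/dev/null
```

```text
21.45 [0.59614865 0.24472899 0.19930928] [-1.79950540e+02 -4.72293857e-02  1.09236250e+02]
[0.57198665 0.30939661 0.36110262] [-14.45518819   0.09366935  19.20934777]
green 330 348 141 197
160 203 199 199 203 210 214 210 205 204 201 198 157 96 153 213 203 202 210 188 79 120 197 194 198 162 2 19 27 21 8 22 G62 G108 G98 G101 G100 G101 G100 G101 G99 G102 G100 G102 G104 G96 42 21 24 19 30 111 189 208 209 211 211 210 210 213 211
176 202 198 198 198 201 199 200 204 205 207 206 185 119 61 73 75 76 72 73 71 121 192 205 225 179 1 20 19 17 15 22 G65 G110 G101 G100 G99 G100 G96 G99 G100 G97 G97 G98 G104 G97 24 19 21 18 59 140 187 206 204 198 198 193 195 193 198
182 190 193 213 231 226 220 218 226 227 228 226 199 141 78 103 104 103 102 102 89 136 223 220 215 179 0 9 15 17 10 11 G56 G104 G101 G101 G99 G95 G99 G100 G99 G100 G99 G99 G103 G92 19 24 22 19 63 154 193 205 197 197 196 196 194 194 199
col0 303
```

```bash
python3 -c "
from cell import env
print(env.sign_off())"
```

```text
the job is handed in; nothing more can be done
None
```

The job is handed in: the tower stands upright against the fixed jaw, held by the sprung pad, but the pad is only about 4–5 mm back instead of 7 mm because the moving jaw would slide no further, even at about 19 N, and seems to be at the end of its travel.

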